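# Nip a carving blank in the sliding clamp

## Robot

A 6-joint arm with a two-finger parallel gripper is mounted at the origin on the work surface. World frame = base frame: x ahead of the robot, y to its left, z up, the work surface at z = 0. Lengths are in m, angles in rad, forces in N, time in s.
With the tool pointing down it reaches from about 0.35 to 0.775 m from the base axis. Payload 7.3 kg.
Tool frame: the origin (TCP) lies midway between the tips of the shut fingers; the grasp point (between the pads) lies 19 mm behind it (robot.grasp_offset is the z of the grasp point in the tool frame, in m); z points along the fingers, y is the direction in which the jaws open and shut (so a half turn about z gives the same grasp; the last joint's range is limited). The gripper opens to 92 mm and grips with 3 to 60 N. Pads are 19 mm wide; open, the fingers measure 130 mm over their backs; the gripper's body (75 mm by 190 mm) begins 47 mm behind the grasp point.
Start: joints at [-1.403, 0.342, 1.524, -0, 1.275, -0.146], TCP at [0.162, -0.499, 0.204] pointing down, gripper open.
Joint ranges: [-2.53, 2.53], [-0.77, 2.02], [0.04, 2.7], [-1, 4.14], [0.28, 2.66], [-3.11, 3.11]. Speed limits (rad/s): [2.57, 2.57, 3.14, 3.14, 3.14, 3.14].

## Interface

Orientations are given as [roll, pitch, yaw] about the fixed x, y, z axes, in that order (R = Rz(yaw) Ry(pitch) Rx(roll)).
In Python, from cell import observe, imaging, workorder, robot gives the robot as it stands. The module is installed in compiled form; this text tells all that it offers.
- The arm moves only by the tool send_rows, never from a script. Its argument "series" is a list of rows, each a list of 7 numbers: the shift along the tool's x, y, z in m, then the turn, a rotation vector about the tool's x, y, z in rad, then the closure, from 0 (fully open) to 1 (shut). A call has 1 to 5 rows; each row shifts and turns the commanded pose from where the row before left it, along the tool's axes as they then stand; what a row does not reach is not made up. A row lasts 1/12 s, in which the tool goes at most 41.7 mm and 7.16 degrees, less where a joint would pass 70% of its speed; a pose out of reach is approached as far as the arm can. A call is refused whole if a number of a shift passes 0.0417 or a number of a turn 0.125, either way. A call with a gripper value outside its range is refused whole. The fingers move at their own pace and stop on an object; "newtons" is the grip in N (left out, the last holds). Time passes only in rows, so rows that do not move let the fingers close. It gives the time, the measured TCP pose, the force and the opening at its end, in the units of the state.
- observe(): the state, without advancing time (a new reading comes with each control period).
- imaging.read_camera(name): name is "scene" or "side" or "wrist"; returns a dict with "color" (420x560x3 uint8, red, green, blue), "range_z" (420x560 float32, m along the optical axis (not along the pixel's ray), 0 where there is no reading), "vfov" (degrees; the focal length in pixels is half the picture's height over the tangent of half this angle, whatever the lens; pixels are square), "cx", "cy" (the principal point, pixels), "T" (4x4, takes a point from camera to world coordinates). Camera axes: x right, y down, z forward; pixel columns grow to the right and rows downward; lengths in m; the calibration is good to about 2 mm. A picture is of the moment at which its call begins.
- workorder.hand_in(): hands the job in, once; it reports no verdict.
The state is a dict: "time": time; "qpos": joint angles; "qvel": joint speeds; "joint_efforts": joint torques, N m; "tool_pos": TCP position; "tool_rot": TCP orientation; "contact_force": force on the tool from outside, world axes, zero at the start; "torque": the same for the moment, N m; "opening": finger opening in m.
Only numpy, scipy, OpenCV 4.12 (cv2) and the standard library are available. Lean on these libraries where they do the work, as an engineer would, in place of code of your own. Each camera call takes 0.05 s, during which the arm holds its last target.

## Task

Two blocks of pale wood lie on the carving bench: put the longer one flat on the clamp's board, lengthwise between the fixed stop and the sliding jaw. Then push the jaw up by its post until you feel the block come up solid against the stop, nipped between the two without being crushed, and let go. Leave the shorter block where it lies.

Things in the scene. Friction and masses are not known exactly. Their poses are not given: they have to be found in the camera images.
- blank_center (a point): Centre of the longer pale wood block, the one to clamp: 50 x 110 x 36 mm (x, y, z; it is long along its own y), about 0.12 kg, loose, lying flat on the bench. The point lies half-way up, 18 mm above its underside.
- offcut_center (a point): Centre of the shorter block of the same wood, 50 x 65 x 36 mm (x, y, z), loose, to be left alone. The point lies half-way up, 18 mm above its underside.
- clamp: Carver's clamp fixed to the bench: plywood board 100 x 300 x 18 mm (x, y, z), origin at the centre of its underside, z up. Dark fixed stop at its +y end, 70 mm wide, 36 mm above the board; the block seats on its face, the plane y = +120 mm. The jaw slides along y; at the start the space from jaw to stop is 40 to 80 mm longer than the long block. No side fences.
- jaw_post (a point): On the axis of the sliding jaw's upright post (24 mm diameter, 45 mm tall), 19 mm below its top, 80 mm above the bench. The dark jaw under it is 70 x 36 mm (x, y), top at 54 mm; its front face is 18 mm to the clamp's +y of the axis. It slides only along the clamp's y (+y to the stop), drags with about 4 N and stays where left; the force rises sharply when the block seats.
Things that resemble listed ones, but are neither listed nor needed, are in the scene too. Leave any purple or turquoise look-alike of the part that bears blank_center alone.

How it is judged:
By the outcome, as a careful person would: the job done as asked, in the order asked, and still so for the second after the job is handed in, with the robot touching nothing.
It also fails if it takes over 54 s, if anything falls off the work surface, if the arm or the gripper's body presses on something with over 40 N, if the wrist force passes 120 N, or if a joint passes its speed limit or range.

## Working session

There is one attempt and no reset: what is moved stays moved. The work goes in short steps, Python scripts to look and compute and a tool call to move; the robot and the scene stay as the last step left them, time stands still between calls to the robot, and variables do not carry over. Pictures are saved under pics/ and viewed, and the job is handed in when it is done.

Besides the shell and the picture viewer there is one more tool, called after "Request:" in YAML: its name, and indented under it one key for each argument. send_rows: Moves the arm, as the interface text tells. Its arguments: {"type":"object","properties":{"series":{"type":"array","items":{"type":"array","items":{"type":"number"}}},"newtons":{"type":"number"}},"required":["series"]}

```bash
mkdir -p pics; cat > h.py <<'E'
import numpy as np, cv2
from cell import observe, imaging, workorder, robot
def cam(n,save=None):
    d=imaging.read_camera(n)
    if save: cv2.imwrite('pics/'+save,d['color'][:,:,::-1])
    return d
def pts(d):
    h,w=d['range_z'].shape; f=h/2/np.tan(np.radians(d['vfov'])/2)
    u,v=np.meshgrid(np.arange(w),np.arange(h)); z=d['range_z']
    p=np.stack([(u-d['cx'])/f*z,(v-d['cy'])/f*z,z],-1)
    P=p@d['T'][:3,:3].T+d['T'][:3,3]; P[z==0]=np.nan
    return P
E
python3 - <<'E'
from h import *
for n in ['scene','side','wrist']:
    d=cam(n,n+'0.png'); np.savez('pics/'+n+'0.npz',**d); print(n,d['vfov'],d['T'].round(3).tolist())
print(observe(),robot.grasp_offset)
E
```

```text
scene 48.03371998826895 [[-0.498, 0.739, -0.453, 0.861], [0.867, 0.426, -0.259, 0.313], [0.001, -0.522, -0.853, 0.972], [0.0, 0.0, 0.0, 1.0]]
side 55.60907346116439 [[-0.894, -0.333, 0.3, 0.086], [-0.448, 0.644, -0.619, 0.645], [0.013, -0.688, -0.725, 0.777], [0.0, 0.0, 0.0, 1.0]]
wrist 70.96441638149925 [[0.309, -0.92, -0.242, 0.226], [-0.951, -0.299, -0.078, -0.477], [-0.001, 0.254, -0.967, 0.385], [0.0, 0.0, 0.0, 1.0]]
{'time': 0.15, 'qpos': array([-1.40300835e+00,  3.42542977e-01,  1.52475976e+00, -3.37628940e-05,
        1.27536050e+00, -1.45990624e-01]), 'qvel': array([ 0.00081084, -0.00356353, -0.00268449,  0.00144451, -0.00024036,
        0.00017554]), 'joint_efforts': array([ 1.62803026e-03, -4.31467617e+01, -2.44354677e+01,  7.17186648e-02,
        5.37576363e-02, -8.71811449e-05]), 'tool_pos': array([ 0.1620082 , -0.4990609 ,  0.20322805]), 'tool_rot': array([-3.14052876e+00, -1.23794794e-04,  3.13788381e-01]), 'contact_force': array([-0.01752021, -0.6246324 ,  0.36626196]), 'torque': array([ 0.00039275, -0.00866942,  0.04381307]), 'opening': 0.09160850342800188} -0.0188
```

View pics/scene0.png

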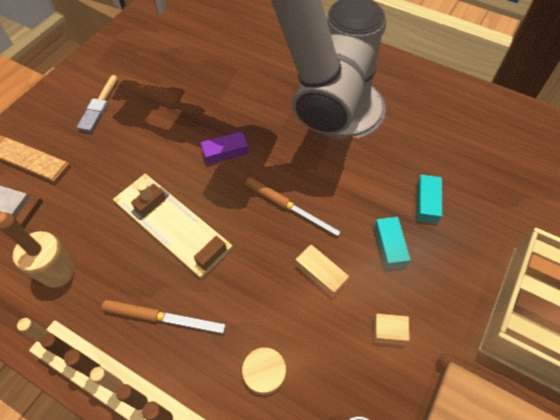

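View pics/side0.png

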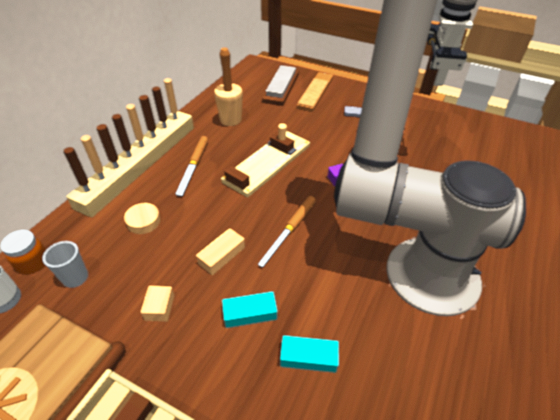

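View pics/wrist0.png

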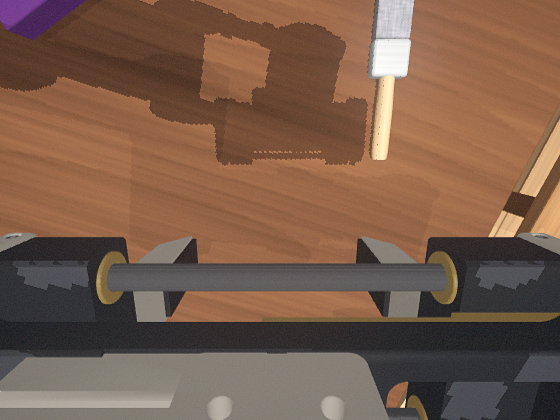

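The scene view shows the long block at about (322,270), the short block at (392,328), and the clamp with its stop at (210,252) and its jaw and post at (148,195). In the side view the long block is at (220,250) and the clamp at (266,162). Next I measure them.

```bash
cat > m.py <<'E'
from h import *
import sys
def rect(P,m,name):
    q=P[m]; q=q[~np.isnan(q).any(1)]
    r=cv2.minAreaRect((q[:,:2]*1000).astype(np.float32)); b=cv2.boxPoints(r)
    print(name,len(q),'c',np.round(r[0],1),'size',np.round(r[1],1),'ang',round(r[2],2),'z',np.nanmedian(q[:,2]).round(4),'corn',b.round(0).tolist())
if __name__=='__main__':
  for n,bl,cl in [('scene',(322,270),(172,225)),('side',(220,250),(266,162))]:
    d=dict(np.load(f'pics/{n}0.npz')); P=pts(d); hsv=cv2.cvtColor(d['color'],cv2.COLOR_RGB2HSV)
    z=P[:,:,2]
    # seed by location
    def comp(mask,seed,r=8):
        k,l=cv2.connectedComponents(mask.astype(np.uint8),connectivity=4)
        s=l[seed[1]-r:seed[1]+r,seed[0]-r:seed[0]+r]; s=s[s>0]
        return l==np.bincount(s).argmax()
    m=comp((z>.030)&(z<.042),bl); rect(P,m,n+' block top')
    o=(392,328) if n=='scene' else (157,300)
    m=comp((z>.030)&(z<.042),o); rect(P,m,n+' offcut top')
    m=comp((z>.012)&(z<.024),cl,20); rect(P,m,n+' board top')
    c=P[m].mean(0)
    near=np.hypot(P[:,:,0]-np.nanmean(P[m][:,0]),P[:,:,1]-np.nanmean(P[m][:,1]))<.17
    mm=near&(z>.049)&(z<.058); k,l=cv2.connectedComponents(mm.astype(np.uint8))
    for i in range(1,k):
        if (l==i).sum()>30: rect(P,l==i,n+' dark top')
    mm=near&(z>.094)&(z<.105)
    if mm.sum()>5: rect(P,mm,n+' post top')
    mm=near&(z>.062)&(z<.094)
    if mm.sum()>5: rect(P,mm,n+' post side')
E
python3 m.py
```

```text
scene block top 1144 c [469.1 178.7] size [110.3  51.3] ang 76.85 z 0.0365 corn [[432.0, 131.0], [482.0, 119.0], [507.0, 227.0], [457.0, 238.0]]
scene offcut top 833 c [512.9 360.4] size [50.9 65.1] ang 23.95 z 0.0364 corn [[476.0, 380.0], [503.0, 320.0], [549.0, 341.0], [523.0, 401.0]]
scene board top 3572 c [ 533.8 -180.3] size [304.  101.5] ang 78.91 z 0.0185 corn [[455.0, -320.0], [554.0, -339.0], [613.0, -41.0], [513.0, -21.0]]
scene dark top 343 c [ 521.  -248.6] size [38.9 69.9] ang 77.52 z 0.0543 corn [[483.0, -260.0], [551.0, -275.0], [559.0, -237.0], [491.0, -222.0]]
scene dark top 422 c [560.  -47.7] size [31.5 70.7] ang 78.31 z 0.0542 corn [[522.0, -56.0], [591.0, -70.0], [598.0, -39.0], [529.0, -25.0]]
scene post top 80 c [ 521.5 -247.7] size [21.6 22.4] ang 7.55 z 0.0989 corn [[509.0, -238.0], [512.0, -260.0], [534.0, -257.0], [531.0, -235.0]]
scene post side 90 c [ 520.1 -244.4] size [25.2 15.1] ang 3.24 z 0.0786 corn [[507.0, -238.0], [508.0, -253.0], [533.0, -251.0], [532.0, -236.0]]
side block top 829 c [470.3 179.5] size [110.6  52.3] ang 75.84 z 0.0359 corn [[431.
[... 225 characters left out ...]
535.  -179.9] size [304.3 104. ] ang 79.14 z 0.0179 corn [[455.0, -320.0], [557.0, -339.0], [615.0, -40.0], [513.0, -21.0]]
side dark top 150 c [ 520.8 -247. ] size [37.5 71.5] ang 81.61 z 0.0539 corn [[483.0, -260.0], [553.0, -271.0], [559.0, -234.0], [488.0, -223.0]]
side dark top 205 c [561.  -47.7] size [32.4 70.3] ang 79.39 z 0.0538 corn [[524.0, -57.0], [593.0, -70.0], [599.0, -38.0], [529.0, -25.0]]
side post top 35 c [ 521.1 -247.7] size [21.6 22. ] ang 45.48 z 0.0981 corn [[506.0, -248.0], [521.0, -263.0], [536.0, -248.0], [521.0, -232.0]]
side post side 74 c [ 518.8 -241.6] size [21.4 12.7] ang 22.22 z 0.0781 corn [[507.0, -240.0], [511.0, -252.0], [531.0, -243.0], [526.0, -232.0]]
```

Request:
send_rows:
  series:
    - [0, 0, 0, 0, 0, -0.102, 0]
    - [0, 0, 0, 0, 0, -0.102, 0]
    - [0, 0, 0, 0, 0, -0.102, 0]
    - [0, 0, 0, 0, 0, -0.102, 0]
    - [0, 0, 0, 0, 0, -0.102, 0]
  newtons: 20

```text
time: 0.57
tool_pos: [0.1621, -0.4992, 0.2034]
tool_rot: [-3.141, -0.0, 0.829]
contact_force: [-0.5, 0.9, 1.2]
opening: 0.0918
```

Request:
send_rows:
  series:
    - [0, 0, 0, 0, 0, -0.102, 0]
    - [0, 0, 0, 0, 0, -0.102, 0]
    - [0, 0, 0, 0, 0, -0.102, 0]
    - [0, 0, 0, 0, 0, -0.102, 0]
    - [0, 0, 0, 0, 0, -0.102, 0]

```text
time: 0.98
tool_pos: [0.1621, -0.4992, 0.2034]
tool_rot: [-3.141, -0.001, 1.339]
contact_force: [0.1, 0.8, -0.2]
opening: 0.092
```

Request:
send_rows:
  series:
    - [0.026, 0.023, 0, 0, 0, 0, 0]
    - [0.026, 0.023, 0, 0, 0, 0, 0]
    - [0.026, 0.023, 0, 0, 0, 0, 0]
    - [0.026, 0.023, 0, 0, 0, 0, 0]
    - [0.026, 0.023, 0, 0, 0, 0, 0]

```text
time: 1.4
tool_pos: [0.3054, -0.3988, 0.2035]
tool_rot: [-3.141, -0.0, 1.333]
contact_force: [1.0, -0.4, 0.2]
opening: 0.0918
```

Request:
send_rows:
  series:
    - [0.026, 0.023, 0, 0, 0, 0, 0]
    - [0.026, 0.023, 0, 0, 0, 0, 0]
    - [0.026, 0.023, 0, 0, 0, 0, 0]
    - [0.026, 0.023, 0, 0, 0, 0, 0]
    - [0.026, 0.023, 0, 0, 0, 0, 0]

```text
time: 1.82
tool_pos: [0.4478, -0.2993, 0.2035]
tool_rot: [-3.141, -0.0, 1.334]
contact_force: [-0.0, -1.5, 0.5]
opening: 0.0919
```

Request:
send_rows:
  series:
    - [0.031, -0.006, 0, 0, 0, 0, 0]
    - [0.031, -0.006, 0, 0, 0, 0, 0]
    - [0.031, -0.006, 0, 0, 0, 0, 0]
    - [0.031, -0.006, 0, 0, 0, 0, 0]
    - [0.031, -0.006, 0, 0, 0, 0, 0]

```text
time: 2.23
tool_pos: [0.4536, -0.1413, 0.2034]
tool_rot: [-3.141, -0.0, 1.334]
contact_force: [1.0, -0.2, 0.2]
opening: 0.0916
```

Request:
send_rows:
  series:
    - [0.031, -0.006, 0, 0, 0, 0, 0]
    - [0.031, -0.006, 0, 0, 0, 0, 0]
    - [0.031, -0.006, 0, 0, 0, 0, 0]
    - [0.031, -0.006, 0, 0, 0, 0, 0]
    - [0.031, -0.006, 0, 0, 0, 0, 0]

```text
time: 2.65
tool_pos: [0.4608, 0.0163, 0.2036]
tool_rot: [-3.141, 0.0, 1.334]
contact_force: [0.5, 0.1, 0.1]
opening: 0.0919
```

Request:
send_rows:
  series:
    - [0.032, -0.006, 0, 0, 0, 0, 0]
    - [0.032, -0.006, 0, 0, 0, 0, 0]
    - [0.032, -0.006, 0, 0, 0, 0, 0]
    - [0.032, -0.006, 0, 0, 0, 0, 0]
    - [0.032, -0.006, 0, 0, 0, 0, 0]

```text
time: 3.07
tool_pos: [0.4692, 0.179, 0.2035]
tool_rot: [-3.141, 0.0, 1.334]
contact_force: [0.2, 0.2, -0.1]
opening: 0.0915
```

Request:
send_rows:
  series:
    - [0, 0, 0.03, 0, 0, 0, 0]
    - [0, 0, 0.03, 0, 0, 0, 0]
    - [0, 0, 0.03, 0, 0, 0, 0]
    - [0, 0, 0.03, 0, 0, 0, 0]
    - [0, 0, 0.02, 0, 0, 0, 0]

```text
time: 3.48
tool_pos: [0.468, 0.1772, 0.061]
tool_rot: [-3.139, 0.002, 1.334]
contact_force: [0.1, 0.2, 0.2]
opening: 0.0915
```

```bash
python3 - <<'E'
from h import *
cam('wrist','wrist1.png'); o=observe(); print(o['tool_pos'],o['tool_rot'],o['contact_force'])
E
```

```text
[0.46607658 0.17662013 0.05816321] [-3.13365204  0.00391201  1.33388954] [-1.8420307  -0.42383429 -2.97886339]
```

View pics/wrist1.png

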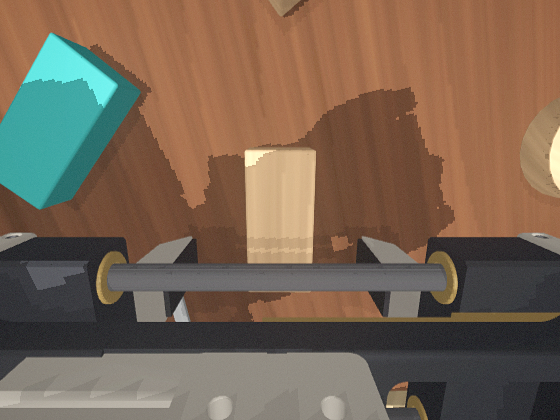

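The long block is centred between the open fingers, at columns 245–315. The measured pose sits slightly off the command, though, so I check that before going lower.

```bash
python3 - <<'E'
from h import *
for i in range(3):
    d=cam('scene','scene%d.png'%(1+i)); o=observe(); print(o['time'],o['tool_pos'],o['tool_rot'],o['contact_force'],o['torque'],o['qvel'].round(3),o['qpos'].round(3),o['joint_efforts'].round(1))
E
```

```text
3.5833 [0.46685105 0.17674166 0.06050153] [-3.13472246  0.00340313  1.33383676] [-1.00629885  0.56504225  0.19579409] [-0.01825149 -0.11301159  0.03990963] [-0.001 -0.061 -0.069  0.     0.06   0.001] [ 0.208  0.468  1.777 -0.     0.905  0.445] [ -0.1 -42.8 -18.5   0.1  -0.7   0. ]
3.6333 [0.46848838 0.17712212 0.06260917] [-3.13824340e+00  1.66337819e-03  1.33379550e+00] [0.0298258  0.20701379 0.8473212 ] [ 0.02334411 -0.11003514  0.02360825] [-0.002 -0.047 -0.049  0.     0.017 -0.001] [ 0.208  0.465  1.774 -0.     0.907  0.445] [  0.  -41.8 -17.5   0.1  -0.2  -0. ]
3.6833 [0.46978479 0.17738837 0.06404117] [-3.14134628e+00  1.64458152e-04  1.33370781e+00] [0.186576   0.34053239 0.1148118 ] [ 0.03602393 -0.1119496   0.00776041] [-0.001 -0.031 -0.025  0.002  0.    -0.   ] [ 0.208  0.463  1.772 -0.     0.907  0.445] [  0.  -42.1 -17.8   0.1   0.   -0. ]
```

View pics/scene1.png

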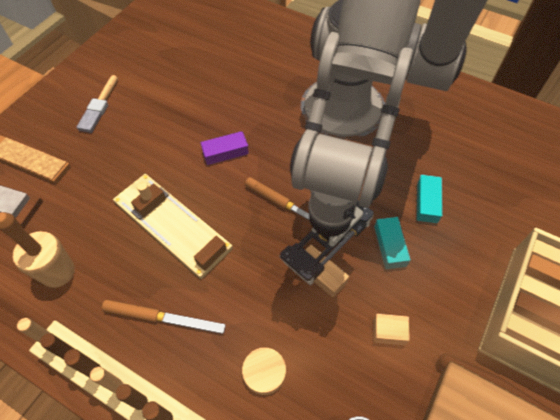

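The drift was a stopping transient from the fast descent; it has settled. I check the clearance from the fingers to the teal block and the chisel.

```bash
python3 - <<'E'
from h import *
for n in ['scene','side']:
    d=dict(np.load(f'pics/{n}0.npz'));P=pts(d);c=np.array([.4695,.1785]);x=np.array([np.cos(1.333),np.sin(1.333)]);y=np.array([x[1],-x[0]])
    q=P[(P[:,:,2]>.007)&(P[:,:,2]<.2)];a=(q[:,:2]-c)@x;b=(q[:,:2]-c)@y
    k=(abs(a)<.03)&(abs(b)>.03)&(abs(b)<.12); print(n,np.round([np.c_[a,b,q[:,2]][k][i] for i in np.argsort(abs(b[k]))[:6]],3))
E
```

```text
scene []
side []
```

Request:
send_rows:
  series:
    - [0, 0, 0.013, 0, 0, 0, 0.1]
    - [0, 0, 0.013, 0, 0, 0, 0.1]
    - [0, 0, 0.011, 0, 0, 0, 0.1]
    - [0, 0, 0.008, 0, 0, 0, 0.1]
    - [0, 0, 0.005, 0, 0, 0, 0.1]

```text
time: 4.1
tool_pos: [0.4704, 0.1775, 0.0144]
tool_rot: [3.14, -0.001, 1.334]
contact_force: [-0.9, -0.0, -0.4]
opening: 0.0826
```

Request:
send_rows:
  series:
    - [0, 0, 0.003, 0, 0, 0, 0.2]
    - [0, 0, 0.002, 0, 0, 0, 0.2]
    - [0, 0, 0, 0, 0, 0, 0.2]
    - [0, 0, 0, 0, 0, 0, 0.2]

```text
time: 4.43
tool_pos: [0.4699, 0.1774, 0.0091]
tool_rot: [3.141, -0.0, 1.334]
contact_force: [0.4, 0.6, -0.3]
opening: 0.0737
```

Request:
send_rows:
  series:
    - [0, 0, 0.002, 0, 0, 0, 0.4]
    - [0, 0, 0, 0, 0, 0, 0.6]
    - [0, 0, 0, 0, 0, 0, 0.8]
    - [0, 0, 0, 0, 0, 0, 0.8]
    - [0, 0, 0, 0, 0, 0, 0.8]

```text
time: 4.85
tool_pos: [0.4697, 0.1773, 0.0068]
tool_rot: [3.141, 0.0, 1.334]
contact_force: [-0.4, 0.0, 0.2]
opening: 0.0498
```

Request:
send_rows:
  series:
    - [0, 0, 0, 0, 0, 0, 0.8]
    - [0, 0, 0, 0, 0, 0, 0.8]

```text
time: 5.02
tool_pos: [0.4697, 0.1774, 0.0068]
tool_rot: [3.141, -0.0, 1.334]
contact_force: [0.2, -0.2, 0.9]
opening: 0.0497
```

Request:
send_rows:
  series:
    - [0, 0, -0.008, 0, 0, 0, 0.8]
    - [0, 0, -0.02, 0, 0, 0, 0.8]
    - [0, 0, -0.03, 0, 0, 0, 0.8]
    - [0, 0, -0.03, 0, 0, 0, 0.8]
    - [0, 0, -0.022, 0, 0, -0.045, 0.8]

```text
time: 5.43
tool_pos: [0.4699, 0.1775, 0.1194]
tool_rot: [3.14, -0.001, 1.379]
contact_force: [1.2, -0.3, -1.5]
opening: 0.0497
```

Request:
send_rows:
  series:
    - [-0.012, 0.0055, -0.008, 0, 0, 0, 0.8]
    - [-0.018, 0.0083, -0.002, 0, 0, 0, 0.8]
    - [-0.022, 0.0101, 0, 0, 0, 0, 0.8]
    - [-0.022, 0.0101, 0, 0, 0, 0, 0.8]
    - [-0.022, 0.0101, 0, 0, 0, 0, 0.8]

```text
time: 5.85
tool_pos: [0.4945, 0.0738, 0.1273]
tool_rot: [3.141, 0.0, 1.379]
contact_force: [0.1, 0.3, -0.7]
opening: 0.0499
```

Request:
send_rows:
  series:
    - [-0.024, 0.011, 0, 0, 0, 0, 0.8]
    - [-0.024, 0.011, 0, 0, 0, 0, 0.8]
    - [-0.024, 0.011, 0, 0, 0, 0, 0.8]
    - [-0.024, 0.011, 0, 0, 0, 0, 0.8]
    - [-0.024, 0.011, 0, 0, 0, 0, 0.8]

```text
time: 6.27
tool_pos: [0.5255, -0.0548, 0.1272]
tool_rot: [-3.141, 0.0, 1.379]
contact_force: [0.8, -0.8, -1.1]
opening: 0.0495
```

Request:
send_rows:
  series:
    - [-0.022, 0.0101, 0, 0, 0, 0, 0.8]
    - [-0.018, 0.0083, 0, 0, 0, 0, 0.8]
    - [-0.014, 0.0064, 0, 0, 0, 0, 0.8]
    - [-0.01, 0.0046, 0, 0, 0, 0, 0.8]
    - [-0.006, 0.0028, 0, 0, 0, 0, 0.8]

```text
time: 6.68
tool_pos: [0.544, -0.1295, 0.1268]
tool_rot: [-3.142, 0.0, 1.378]
contact_force: [0.6, -0.8, -0.2]
opening: 0.0496
```

```bash
python3 - <<'E'
from h import *
cam('wrist','wrist2.png'); d=cam('scene','scene5.png');o=observe(); print(o['time'],o['tool_pos'],o['tool_rot'],o['opening'])
np.savez('pics/s5.npz',**d)
E
```

```text
6.7833 [ 0.54390685 -0.12885781  0.12668164] [-3.14146632e+00 -1.12393969e-05  1.37803368e+00] 0.04971328547407918
```

View pics/wrist2.png

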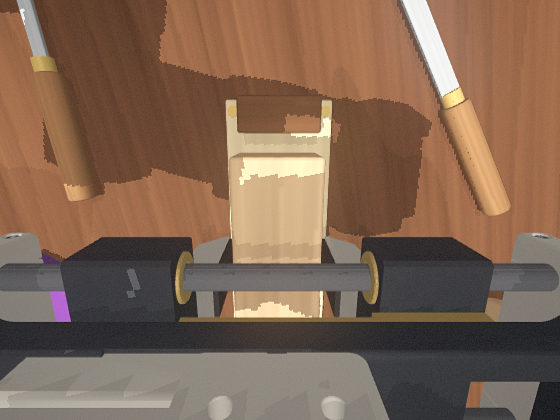

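View pics/scene5.png

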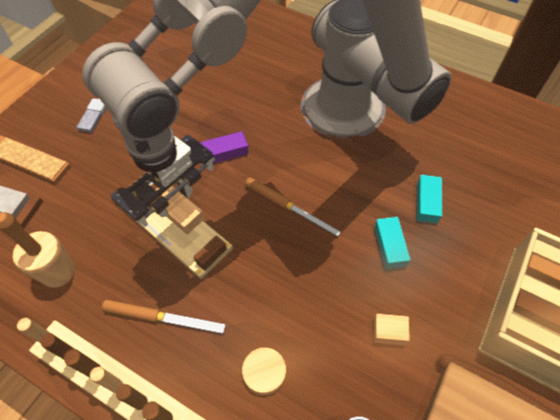

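The held block is centred over the board and parallel to it (wrist columns 230–326, stop above at row 115). Lowering it.

Request:
send_rows:
  series:
    - [0, 0, 0.012, 0, 0, 0, 0.8]
    - [0, 0, 0.02, 0, 0, 0, 0.8]
    - [0, 0, 0.02, 0, 0, 0, 0.8]
    - [0, 0, 0.016, 0, 0, 0, 0.8]
    - [0, 0, 0.012, 0, 0, 0, 0.8]

```text
time: 7.2
tool_pos: [0.543, -0.1268, 0.0453]
tool_rot: [-3.139, -0.001, 1.38]
contact_force: [-0.4, -0.4, -1.7]
opening: 0.0495
```

Request:
send_rows:
  series:
    - [0, 0, 0.008, 0, 0, 0, 0.8]
    - [0, 0, 0.006, 0, 0, 0, 0.8]
    - [0, 0, 0.004, 0, 0, 0, 0.8]
    - [0, 0, 0.002, 0, 0, 0, 0.8]
    - [0, 0, 0, 0, 0, 0, 0.8]

```text
time: 7.62
tool_pos: [0.544, -0.1283, 0.0268]
tool_rot: [3.141, 0.0, 1.379]
contact_force: [0.0, 0.7, -0.5]
opening: 0.0496
```

Request:
send_rows:
  series:
    - [0, 0, 0.0005, 0, 0, 0, 0.8]
    - [0, 0, 0.0005, 0, 0, 0, 0.8]
    - [0, 0, 0.0005, 0, 0, 0, 0.8]
    - [0, 0, 0, 0, 0, 0, 0.8]

```text
time: 7.95
tool_pos: [0.544, -0.1285, 0.0255]
tool_rot: [3.141, 0.0, 1.379]
contact_force: [0.2, -0.2, -1.4]
opening: 0.0497
```

Request:
send_rows:
  series:
    - [0, 0, 0.0005, 0, 0, 0, 0.8]
    - [0, 0, 0.0005, 0, 0, 0, 0.8]
    - [0, 0, 0, 0, 0, 0, 0.8]

```text
time: 8.2
tool_pos: [0.544, -0.1286, 0.0248]
tool_rot: [3.141, 0.0, 1.379]
contact_force: [-1.5, 0.8, 4.0]
opening: 0.0494
```

Request:
send_rows:
  series:
    - [0, 0, 0, 0, 0, 0, 0.4]
    - [0, 0, 0, 0, 0, 0, 0.2]
    - [0, 0, 0, 0, 0, 0, 0.2]
    - [0, 0, 0, 0, 0, 0, 0.2]

```text
time: 8.53
tool_pos: [0.5439, -0.1285, 0.0241]
tool_rot: [-3.142, 0.0, 1.379]
contact_force: [0.1, -0.3, 0.5]
opening: 0.0709
```

Request:
send_rows:
  series:
    - [0, 0, -0.008, 0, 0, 0, 0.2]
    - [0, 0, -0.02, 0, 0, 0, 0.2]
    - [0, 0, -0.025, 0, 0, 0, 0.2]
    - [0, 0, -0.025, 0, 0, 0, 0.2]
    - [0, 0, -0.02, 0, 0, 0, 0.2]

```text
time: 8.95
tool_pos: [0.5443, -0.1286, 0.1246]
tool_rot: [3.14, 0.0, 1.379]
contact_force: [0.6, -1.0, -0.2]
opening: 0.0737
```

Request:
send_rows:
  series:
    - [-0.015, 0, -0.01, 0, 0, 0, 0.2]
    - [-0.03, 0, -0.004, 0, 0, 0, 0.2]
    - [-0.03, 0, 0, 0, 0, 0, 0.2]
    - [-0.028, 0, 0, 0, 0, 0, 0.2]
    - [-0.018, 0, 0, 0, 0, 0, 0.2]

```text
time: 9.37
tool_pos: [0.5203, -0.2497, 0.1371]
tool_rot: [3.141, 0.001, 1.378]
contact_force: [-0.0, 1.0, -0.8]
opening: 0.0735
```

```bash
python3 - <<'E'
from h import *
cam('wrist','wrist3.png'); d=cam('scene','scene6.png');o=observe(); print(o['time'],o['tool_pos'],o['tool_rot'],o['opening'])
np.savez('pics/s6.npz',**d)
from m import rect
for n in ['scene','side']:
    d=cam(n) ;P=pts(d)
    c=np.array([.5343,-.180]);t=np.radians(79);y=np.array([np.cos(t),np.sin(t)]);x=np.array([y[1],-y[0]])
    X=(P[:,:,:2]-c)@x*1000;Y=(P[:,:,:2]-c)@y*1000;z=P[:,:,2]
    m=(abs(X)<45)&(Y>-40)&(Y<119)&(z>.048)&(z<.058)
    Q=np.dstack([X/1000,Y/1000,z]);rect(Q,m,n+' block in clamp frame')
E
```

```text
9.4667 [ 0.52021442 -0.25003925  0.13671687] [3.14080229e+00 1.08770593e-03 1.37541645e+00] 0.07367763207545115
scene block in clamp frame 1018 c [-1.6 53.8] size [112.6  50.7] ang 89.8 z 0.0543 corn [[-27.0, -2.0], [24.0, -3.0], [24.0, 110.0], [-27.0, 110.0]]
side block in clamp frame 470 c [-0. 59.] size [119.9  57.5] ang 85.51 z 0.0538 corn [[-33.0, 2.0], [24.0, -3.0], [33.0, 117.0], [-24.0, 121.0]]
```

View pics/wrist3.png

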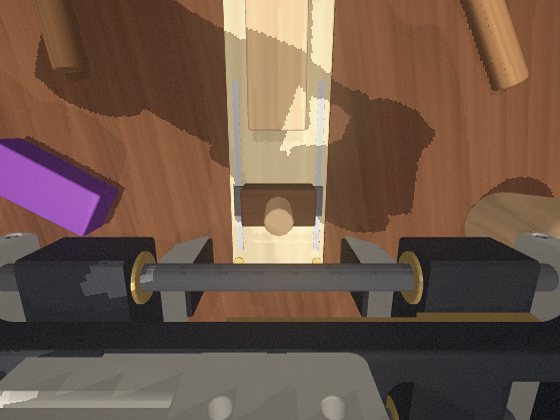

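View pics/scene6.png

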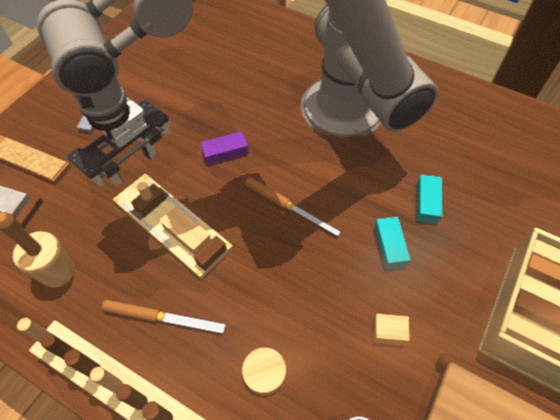

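The block lies flat and straight on the board (0.2° off, about 1.5 mm off centre, about 11 mm short of the stop), and the post at wrist pixel (279,215) is centred between the fingers. Next I lower around the post.

Request:
send_rows:
  series:
    - [0.001, 0, 0.01, 0, 0, 0, 0.2]
    - [0.001, 0, 0.018, 0, 0, 0, 0.2]
    - [0, 0, 0.018, 0, 0, 0, 0.2]
    - [0, 0, 0.012, 0, 0, 0, 0.2]
    - [0, 0, 0.008, 0, 0, 0, 0.2]

```text
time: 9.98
tool_pos: [0.5206, -0.2432, 0.0682]
tool_rot: [-3.139, -0.001, 1.381]
contact_force: [-1.3, 0.5, -0.2]
opening: 0.0735
```

Request:
send_rows:
  series:
    - [0, 0, 0.006, 0, 0, 0, 0.3]
    - [0, 0, 0.003, 0, 0, 0, 0.5]
    - [0, 0, 0, 0, 0, 0, 0.6]
    - [0, 0, 0, 0, 0, 0, 0.6]
    - [0, 0, 0, 0, 0, 0, 0.6]
  newtons: 30

```text
time: 10.4
tool_pos: [0.5216, -0.2455, 0.0619]
tool_rot: [3.14, 0.001, 1.379]
contact_force: [-0.9, 0.3, 0.4]
opening: 0.0451
```

Request:
send_rows:
  series:
    - [0, 0, 0, 0, 0, 0, 0.8]
    - [0, 0, 0, 0, 0, 0, 0.9]
    - [0, 0, 0, 0, 0, 0, 0.9]
    - [0, 0, 0, 0, 0, 0, 0.9]
    - [0, 0, 0, 0, 0, 0, 0.9]

```text
time: 10.82
tool_pos: [0.5226, -0.2457, 0.0617]
tool_rot: [3.138, 0.001, 1.379]
contact_force: [4.9, -0.1, -2.0]
opening: 0.0232
```

Request:
send_rows:
  series:
    - [0.003, 0.0005, 0, 0, 0, 0, 0.9]
    - [0.006, 0.0005, 0, 0, 0, 0, 0.9]
    - [0.007, 0, 0, 0, 0, 0, 0.9]
    - [0.007, 0, 0, 0, 0, 0, 0.9]
    - [0.006, 0, 0, 0, 0, 0, 0.9]

```text
time: 11.23
tool_pos: [0.5281, -0.2178, 0.0617]
tool_rot: [3.14, 0.002, 1.379]
contact_force: [1.6, -4.7, -0.5]
opening: 0.0225
```

Request:
send_rows:
  series:
    - [0.005, 0, 0, 0, 0, 0, 0.9]
    - [0.004, 0, 0, 0, 0, 0, 0.9]
    - [0.003, 0, 0, 0, 0, 0, 0.9]
    - [0.003, 0, 0, 0, 0, 0, 0.9]
    - [0.003, 0, 0, 0, 0, 0, 0.9]

```text
time: 11.65
tool_pos: [0.5317, -0.1998, 0.0617]
tool_rot: [3.14, 0.001, 1.379]
contact_force: [2.9, -5.0, 0.1]
opening: 0.0231
```

Request:
send_rows:
  series:
    - [0.002, 0, 0, 0, 0, 0, 0.9]
    - [0.002, 0, 0, 0, 0, 0, 0.9]
    - [0.002, 0, 0, 0, 0, 0, 0.9]
    - [0.001, 0, 0, 0, 0, 0, 0.9]
    - [0.001, 0, 0, 0, 0, 0, 0.9]

```text
time: 12.07
tool_pos: [0.5332, -0.1922, 0.0617]
tool_rot: [3.14, 0.001, 1.379]
contact_force: [2.3, -5.2, 0.6]
opening: 0.0233
```

Request:
send_rows:
  series:
    - [0.001, 0, 0, 0, 0, 0, 0.9]
    - [0.0005, 0, 0, 0, 0, 0, 0.9]
    - [0.0005, 0, 0, 0, 0, 0, 0.9]

```text
time: 12.32
tool_pos: [0.5336, -0.1902, 0.0617]
tool_rot: [3.14, 0.001, 1.379]
contact_force: [1.6, -4.9, 0.1]
opening: 0.0231
```

```bash
python3 - <<'E'
from h import *
cam('wrist','wrist4.png')
E
```

```text
(no output)
```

View pics/wrist4.png

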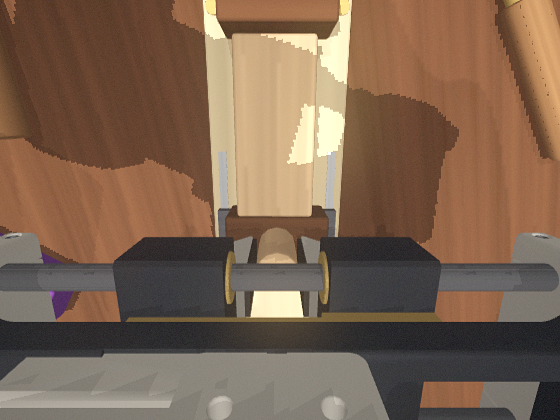

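The jaw has reached the block (row 215), and its far end (row 34) is still a few mm short of the stop. I continue in small steps.

Request:
send_rows:
  series:
    - [0.0007, 0, 0, 0, 0, 0, 0.9]
    - [0.0007, 0, 0, 0, 0, 0, 0.9]
    - [0.0006, 0, 0, 0, 0, 0, 0.9]

```text
time: 12.62
tool_pos: [0.534, -0.1883, 0.0617]
tool_rot: [3.14, 0.001, 1.379]
contact_force: [2.3, -5.8, 0.8]
opening: 0.0229
```

Request:
send_rows:
  series:
    - [0.0005, 0, 0, 0, 0, 0, 0.9]
    - [0.0005, 0, 0, 0, 0, 0, 0.9]
    - [0, 0, 0, 0, 0, 0, 0.9]

```text
time: 12.87
tool_pos: [0.5342, -0.1872, 0.0617]
tool_rot: [3.14, 0.001, 1.379]
contact_force: [2.4, -4.8, -0.1]
opening: 0.0232
```

Request:
send_rows:
  series:
    - [0.0005, 0, 0, 0, 0, 0, 0.9]
    - [0.0005, 0, 0, 0, 0, 0, 0.9]
    - [0, 0, 0, 0, 0, 0, 0.9]

```text
time: 13.12
tool_pos: [0.5343, -0.1863, 0.0617]
tool_rot: [3.14, 0.001, 1.379]
contact_force: [2.9, -4.9, 1.0]
opening: 0.0229
```

Request:
send_rows:
  series:
    - [0.0005, 0, 0, 0, 0, 0, 0.9]
    - [0, 0, 0, 0, 0, 0, 0.9]

```text
time: 13.28
tool_pos: [0.5344, -0.1858, 0.0617]
tool_rot: [3.14, 0.001, 1.379]
contact_force: [2.5, -4.5, 0.1]
opening: 0.0233
```

Request:
send_rows:
  series:
    - [0.0005, 0, 0, 0, 0, 0, 0.9]
    - [0, 0, 0, 0, 0, 0, 0.9]

```text
time: 13.45
tool_pos: [0.5346, -0.1853, 0.0617]
tool_rot: [3.14, 0.001, 1.379]
contact_force: [1.7, -5.5, 0.0]
opening: 0.0228
```

Request:
send_rows:
  series:
    - [0.0005, 0, 0, 0, 0, 0, 0.9]
    - [0, 0, 0, 0, 0, 0, 0.9]

```text
time: 13.62
tool_pos: [0.5346, -0.1849, 0.0617]
tool_rot: [3.14, 0.001, 1.379]
contact_force: [3.0, -5.2, 0.3]
opening: 0.0229
```

Request:
send_rows:
  series:
    - [0.0005, 0, 0, 0, 0, 0, 0.9]
    - [0, 0, 0, 0, 0, 0, 0.9]

```text
time: 13.78
tool_pos: [0.5347, -0.1846, 0.0616]
tool_rot: [3.14, 0.002, 1.379]
contact_force: [2.3, -5.8, 0.6]
opening: 0.023
```

Request:
send_rows:
  series:
    - [0.0005, 0, 0, 0, 0, 0, 0.9]
    - [0, 0, 0, 0, 0, 0, 0.9]

```text
time: 13.95
tool_pos: [0.5347, -0.1847, 0.0617]
tool_rot: [3.14, 0.002, 1.379]
contact_force: [1.5, -8.4, 0.6]
opening: 0.0232
```

Request:
send_rows:
  series:
    - [0.0005, 0, 0, 0, 0, 0, 0.9]
    - [0, 0, 0, 0, 0, 0, 0.9]

```text
time: 14.12
tool_pos: [0.5347, -0.1846, 0.0617]
tool_rot: [3.14, 0.003, 1.379]
contact_force: [1.0, -9.7, 0.9]
opening: 0.0226
```

The jaw has stopped moving and the force is climbing, so the block is seating. I press a little more to make the nip firm.

Request:
send_rows:
  series:
    - [0.0005, 0, 0, 0, 0, 0, 0.9]
    - [0, 0, 0, 0, 0, 0, 0.9]

```text
time: 14.28
tool_pos: [0.5347, -0.1846, 0.0617]
tool_rot: [3.14, 0.004, 1.379]
contact_force: [0.5, -11.9, 0.0]
opening: 0.0229
```

Request:
send_rows:
  series:
    - [0.0005, 0, 0, 0, 0, 0, 0.9]
    - [0, 0, 0, 0, 0, 0, 0.9]

```text
time: 14.45
tool_pos: [0.5347, -0.1846, 0.0616]
tool_rot: [3.14, 0.005, 1.379]
contact_force: [-0.5, -13.7, -0.7]
opening: 0.0231
```

Request:
send_rows:
  series:
    - [0.0005, 0, 0, 0, 0, 0, 0.9]
    - [0, 0, 0, 0, 0, 0, 0.9]

```text
time: 14.62
tool_pos: [0.5347, -0.1846, 0.0617]
tool_rot: [3.14, 0.005, 1.379]
contact_force: [-1.4, -15.2, -1.6]
opening: 0.0228
```

Request:
send_rows:
  series:
    - [0.0005, 0, 0, 0, 0, 0, 0.9]
    - [0.0005, 0, 0, 0, 0, 0, 0.9]
    - [0, 0, 0, 0, 0, 0, 0.9]

```text
time: 14.87
tool_pos: [0.5347, -0.1846, 0.0616]
tool_rot: [3.14, 0.007, 1.379]
contact_force: [-3.5, -19.1, -1.7]
opening: 0.0229
```

Request:
send_rows:
  series:
    - [0, 0, 0, 0, 0, 0, 0.7]
    - [0, 0, 0, 0, 0, 0, 0.5]
    - [0, 0, 0, 0, 0, 0, 0.3]
    - [0, 0, 0, 0, 0, 0, 0.2]
    - [0, 0, 0, 0, 0, 0, 0.2]

```text
time: 15.28
tool_pos: [0.5346, -0.1795, 0.061]
tool_rot: [-3.141, -0.0, 1.379]
contact_force: [0.3, -0.6, -0.2]
opening: 0.0497
```

Request:
send_rows:
  series:
    - [0, 0, -0.01, 0, 0, 0, 0.2]
    - [0, 0, -0.02, 0, 0, 0, 0.2]
    - [0, 0, -0.025, 0, 0, 0, 0.2]
    - [0, 0, -0.025, 0, 0, 0, 0.2]
    - [0, 0, -0.02, 0, 0, 0, 0.2]

```text
time: 15.7
tool_pos: [0.5352, -0.18, 0.1639]
tool_rot: [3.14, 0.0, 1.379]
contact_force: [0.7, 0.2, -0.3]
opening: 0.0731
```

Request:
send_rows:
  series:
    - [-0.02, 0, -0.01, 0, 0, 0, 0.2]
    - [-0.03, 0, 0, 0, 0, 0, 0.2]
    - [-0.03, 0, 0, 0, 0, 0, 0.2]
    - [-0.03, 0, 0, 0, 0, 0, 0.2]
    - [-0.015, 0, 0, 0, 0, 0, 0.2]

```text
time: 16.12
tool_pos: [0.5103, -0.3056, 0.1721]
tool_rot: [3.141, 0.001, 1.377]
contact_force: [0.6, 0.4, -0.8]
opening: 0.0732
```

```bash
python3 - <<'E'
from h import *
from m import rect
cam('wrist','wrist5.png');o=observe(); print(o['time'],o['tool_pos'],o['contact_force'])
for n in ['scene','side']:
    d=cam(n,n+'7.png') ;P=pts(d)
    c=np.array([.5343,-.180]);t=np.radians(79);y=np.array([np.cos(t),np.sin(t)]);x=np.array([y[1],-y[0]])
    X=(P[:,:,:2]-c)@x*1000;Y=(P[:,:,:2]-c)@y*1000;z=P[:,:,2]
    Q=np.dstack([X/1000,Y/1000,z])
    hsv=cv2.cvtColor(d['color'],cv2.COLOR_RGB2HSV)
    m=(abs(X)<45)&(Y>-60)&(Y<150)&(z>.048)&(z<.058)
    rect(Q,m&(hsv[:,:,2]>130),n+' block'); rect(Q,m,n+' all tops')
    rect(Q,(abs(X)<45)&(Y>-60)&(Y<100)&(z>.094)&(z<.104),n+' post')
E
```

```text
16.1667 [ 0.50996588 -0.3071507   0.17176218] [-0.98480458 -1.69646223  0.57310524]
scene block 1402 c [ 0.4 61.4] size [ 69.1 177. ] ang 0.03 z 0.0544 corn [[-34.0, 150.0], [-34.0, -27.0], [35.0, -27.0], [35.0, 150.0]]
scene all tops 1759 c [ 0.7 61.5] size [177.   70.1] ang 89.9 z 0.0544 corn [[-35.0, -27.0], [36.0, -27.0], [36.0, 150.0], [-34.0, 150.0]]
scene post 87 c [ 1.1 -7.9] size [21.7 22.9] ang 16.43 z 0.0994 corn [[-12.0, 0.0], [-6.0, -22.0], [15.0, -16.0], [8.0, 6.0]]
side block 661 c [ 2.5 61.6] size [ 71.7 176.2] ang 0.63 z 0.0538 corn [[-34.0, 149.0], [-32.0, -27.0], [39.0, -26.0], [37.0, 150.0]]
side all tops 821 c [ 1.1 61.4] size [177.   72.1] ang 89.55 z 0.0538 corn [[-36.0, -27.0], [36.0, -27.0], [38.0, 150.0], [-34.0, 150.0]]
side post 38 c [-0.2 -7.1] size [20.1 22.3] ang 54.73 z 0.0983 corn [[-15.0, -9.0], [3.0, -22.0], [15.0, -5.0], [-3.0, 8.0]]
```

View pics/wrist5.png

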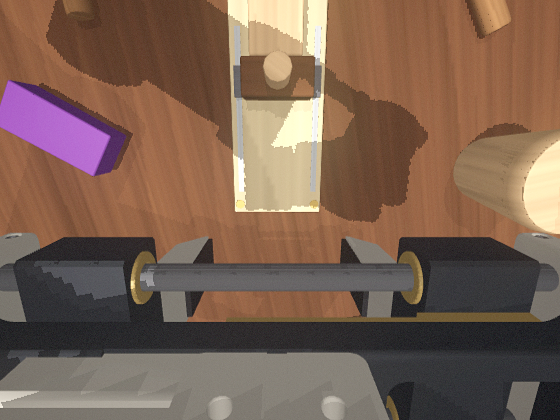

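View pics/scene7.png

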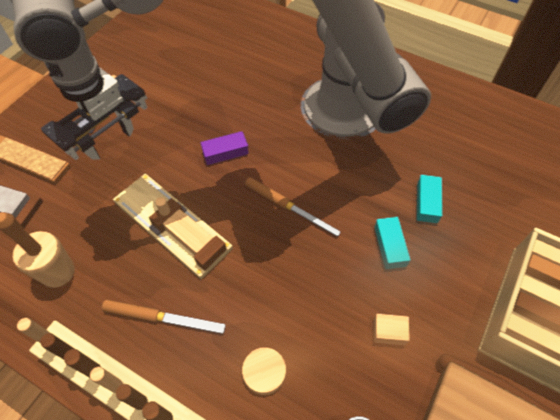

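The jaw (post at scene (165,210)) is tight against the block, which touches the stop at (210,250). From the post, the jaw-to-stop gap is about 110 mm, the same as the block length. I let the arm come to rest and hand in.

Request:
send_rows:
  series:
    - [0, 0, 0, 0, 0, 0, 0.2]
    - [0, 0, 0, 0, 0, 0, 0.2]
    - [0, 0, 0, 0, 0, 0, 0.2]
    - [0, 0, 0, 0, 0, 0, 0.2]
    - [0, 0, 0, 0, 0, 0, 0.2]

```text
time: 16.68
tool_pos: [0.5113, -0.3021, 0.1713]
tool_rot: [3.142, 0.0, 1.38]
contact_force: [-0.2, -0.5, -0.3]
opening: 0.0736
```

```bash
python3 -c "
from h import *
print(workorder.hand_in())"
```

```text
the job is handed in; nothing more can be done
None
```

The longer block lies flat on the clamp's board, nipped between the stop and the jaw. I handed the job in at about 16.7 s.

- **Placing:** I laid the block lengthwise about 11 mm short of the stop, straight to about 0.2° and about 1.5 mm off the board's centre line.
- **Clamping:** I gripped the jaw's post and pushed the jaw up. The force stayed at about 5 N while it slid, then rose to 19 N with no further movement, so the block was solid against the stop. I then let go and backed away.
- **Last checks:** The final pictures put the jaw-to-stop gap at about 110 mm, which matches the block's length. The jaw stayed put after I let go, the gripper was clear of everything, and the shorter block and the coloured look-alikes were not touched.
- **What disagreed:**
    - One side-view measurement of the placed block came out too large because nearby parts were counted in, so I relied on the scene view there.
    - In the last check the colour mask did not separate the block from the jaw and stop, so I took the gap from the post's position.
    - The fast descents overshot by a few mm before settling; they touched nothing.

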